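Hang the notch gauge on its headed pin by its side slot

TASK

Put the turner's notch gauge away: lift it out of its wooden block by the red grip and hang it on the pin of the wooden rack by its slot, slipping the slot sideways over the pin between the collar and the head all the way to its closed end and letting it down so that the pin sits up in the slot's pocket. The pin's height is not known exactly and its rubber bush is soft, so feel for it and be gentle, never straining the pin or rack. Leave the gauge hanging free, straight and still, and do not disturb the other things on the bench.

Things in the scene. Friction and masses are not known exactly. Their poses are not given: they have to be found in the camera images.
- gauge: notch gauge: upright aluminium plate 8 mm thick, 0.2-0.36 kg, red wooden grip on top. Origin: on the bottom edge, mid thickness, straight below pocket and balance point (hung there it hangs straight). x across the thickness, y along the plate to the slot's open mouth, z up. In mm: plate y -46 (edge with two sizing notches) to 34, z 0 to 105; grip 20 thick, y -22 to 22, z 105 to 165
- slot_roof (a point): point on the gauge: middle of the roof of the slot's pocket, at z 93 mm of the gauge, same axes. The level slot is open at the +y edge, z 70 to 81 (11 mm high), end wall at y -6. At that end the pocket rises from it: y -6 to 6, roof z 93. The slot's lower lip ends at y 34; its upper lip (underside z 81, top z 105) is longer and ends at y 60
- block: fixed wooden block 70 x 130 x 45 mm in which the gauge stands; origin at the centre of its underside. A groove 12 mm wide, open above and at both ends, runs along its y; its floor is 15 mm above the bench, so the gauge stands 30 mm deep in it, its y along the block's y, up to 8 mm off the middle
- rack: fixed wooden rack: foot 130 x 160 x 20 mm, origin at the centre of its underside; slotted upright 60 mm wide, 225 mm high at its back (front face at x +32 mm). From it a level steel pin of 8 mm diameter sticks out to -x (towards the robot), 80 mm long, at y 0. The pin sits in a rubber bush that gives sideways and up or down, 4 N per mm, up to 9 mm; over 12 N on pin or rack is straining it
- pin_mid (a point): mark fixed to the rack: mid pin length for the gauge, 15 mm each way from a brass collar and a brass head (22 mm diameter), 165 mm above the bench. The pin is clamped at an unknown height, not tracked: its axis is up to 22 mm above or below this mark. x along the pin to the upright, y sideways, z up. The gauge hangs with its x and y along these (slot mouth to +y)
- doll_small: bystander: small wooden doll, 89 mm high, 36 mm wide; origin under its foot
- doll_green: bystander: wooden doll with green bands, 116 mm high, 46 mm wide; origin under its foot
- doll_red: bystander: wooden doll with red bands, 121 mm high, 48 mm wide; origin under its foot
- blank: bystander: upright wooden turning blank, 64 mm diameter, 90 mm high; origin under its foot
- varnish: bystander: amber jar, 60 mm diameter, 120 mm high; origin under its foot
- chisel: bystander: hand tool with dark wooden handle, 260 mm long, lying; origin under its middle
- mallet: bystander: wooden mallet, 260 mm long, lying; origin under its middle
Things that resemble listed ones, but are neither listed nor needed, are in the scene too. There is more than one size of the gauge; the job needs the middle-sized.

How it is judged (in metres and radians):
On the way, in this order (a step that is already met when the one before it is completed fails the run):
1. the gauge is lifted clear out of the block (z of gauge in the frame of block above 0.047 m), for 0.2 s.
2. the pin is at the closed end of the slot (y of slot_roof in the frame of pin_mid between -0.005 and 0.005 m and x of slot_roof in the frame of pin_mid between -0.014 and 0.014 m and z of slot_roof in the frame of pin_mid between -0.028 and 0.03 m), for 0.2 s.
At the end, for the whole second after the job is handed in: The gauge hangs on the pin between collar and head, pocket middle within 5 mm of the pin's vertical plane, its height that of a pin in the pocket, upright within 0.12 rad, square to the pin within 0.25 rad, its weight on the rack, at rest (under 30 mm/s, 0.3 rad/s) (all of step 2 and angle between gauge's own z axis and vertical below 0.12 rad and angle between the y axis of gauge and the y axis of rack, either way round below 0.25 rad and linear speed of gauge below 0.03 m/s and angular speed of gauge below 0.3 rad/s and contact force between gauge and rack above 1 N); the robot touches nothing.
It fails at once if the pin or rack is pushed by the gauge or the robot with more than 12 N (contact force between any of gauge, the fingers, the arm and rack above 12 N).
It fails at once if a bystander is shifted by more than 30 mm or knocked over (distance of any of doll_small, doll_green, doll_red, blank, varnish, chisel, mallet from where it was at the start of the episode above 0.03 m or angle between any of doll_small, doll_green, doll_red, blank, varnish's own z axis and vertical above 0.5 rad).
It also fails if it takes over 48 s, if anything falls off the work surface, if the arm or the gripper's body presses on something with over 40 N, if the wrist force passes 120 N, or if a joint passes its speed limit or range.

ROBOT

A 6-joint arm with a two-finger parallel gripper is mounted at the origin on the work surface. World frame = base frame: x ahead of the robot, y to its left, z up, the work surface at z = 0. Lengths are in mm, angles in rad, forces in N, time in s.
With the tool pointing down it reaches from about 350 to 875 mm from the base axis. Payload 15.5 kg.
Tool frame: the origin (TCP) lies midway between the tips of the shut fingers; the grasp point (between the pads) lies 19 mm behind it; y points along the fingers, z is the direction in which the jaws open and shut, and the axes are right-handed (so a half turn about y gives the same grasp; the last joint's range is limited). The gripper opens to 85 mm and grips with 20 to 120 N. Pads are 22 mm wide; open, the fingers measure 114 mm over their backs; the gripper's body (76 mm by 85 mm) begins 54 mm behind the grasp point. The pads swing forward as they close: fully open they stand 13 mm farther back than shut.
Start: joints at [-1.377, 0.494, 1.345, -0, 1.302, -0.096], TCP at [178.601, -598.939, 231.277] pointing down, gripper open.
Joint ranges: [-2.91, 2.91], [-0.82, 2.16], [0.22, 2.67], [-1.22, 4.37], [0.12, 2.79], [-3.08, 3.08]. Speed limits (rad/s): [1.89, 1.89, 2.57, 3.01, 3.01, 3.01].

INTERFACE

Orientations are given as a unit quaternion [w, x, y, z].
In Python, from station import * gives the robot as it stands. The module is installed in compiled form; this text tells all that it offers.
- The arm moves only by the shell command python3 -m inch 'ROWS'. ROWS is JSON, a list of rows, each a list of 3 entries, a list of its own where there are three numbers: the shift along the tool's x, y, z in cm, then the turn, a rotation vector about the tool's x, y, z in degrees, then the closure, from 0 (fully open) to 1 (shut). In form: [[[x, y, z], [wx, wy, wz], fingers], ...]. A call has 1 to 20 rows; each row shifts and turns the commanded pose from where the row before left it, along the tool's axes as they then stand; what a row does not reach is not made up. A row lasts 1/12 s, in which the tool goes at most 41.7 mm and 7.16 degrees, less where a joint would pass 70% of its speed; a pose out of reach is approached as far as the arm can. A call with a gripper value outside its range is refused whole. The fingers move at their own pace and stop on an object; the grip force is fixed at half the most. Time passes only in rows, so rows that do not move let the fingers close. It gives the time, the measured TCP pose, the force and the opening at its end, in the units of the state.
- get_state(): the state, without advancing time (a new reading comes with each control period).
- read_camera(name): name is "scene" or "side" or "wrist"; returns the picture (400x640x3 uint8, red, green, blue); there is no depth.
- camera_params(name): a dict with "camera_matrix" (3x3 intrinsics, pixels), "pose" (4x4, takes a point from camera to world coordinates). Camera axes: x right, y up, looking along -z (the intrinsics and any distortion apply to the point x, -y, -z); pixel columns grow to the right and rows downward; lengths in mm; the calibration is good to about 2 mm. A picture is of the moment at which its call begins: read the wrist's pose just before it. camera_params takes no time and is no camera call; for the wrist camera it gives the pose at the moment of the call.
- finish_job(): hands the job in, once; it reports no verdict.
The state is a dict: "time": time; "joint_positions": joint angles; "dq": joint speeds; "joint_efforts": joint torques, N m; "tcp_pos": TCP position; "orientation": TCP orientation; "contact_force": force on the tool from outside, world axes, zero at the start; "wrist_torque": the same for the moment, N m; "grip_width": finger opening in mm.
Only numpy, scipy, OpenCV 4.12 (cv2) and the standard library are available. Lean on these libraries where they do the work, as an engineer would, in place of code of your own. Each camera call takes 0.05 s, during which the arm holds its last target.

## Working session

There is one attempt and no reset: what is moved stays moved. The work goes in short steps, Python scripts to look and compute and a shell command to move; the robot and the scene stay as the last step left them, time stands still between calls to the robot, and variables do not carry over. Pictures are saved under pics/ and viewed, and the job is handed in when it is done.

```bash
mkdir -p pics; ls
python3 - <<'E'
from station import *
import cv2
for n in ["scene","side","wrist"]:
    p=camera_params(n); im=read_camera(n)
    cv2.imwrite(f"pics/{n}0.png",im[:,:,::-1])
    print(n,p["camera_matrix"],p["pose"],[k for k in p])
s=get_state();print(s)
E
```

```text
pics
scene [[440.32286524   0.         318.70815063]
 [  0.         440.32286524 201.05315803]
 [  0.           0.           1.        ]] [[-8.18048547e-01 -4.27443241e-01  3.84823142e-01  1.04196965e+03]
 [ 5.75149175e-01 -6.07916820e-01  5.47394343e-01  6.55523365e+02]
 [-3.95519497e-05  6.69125860e-01  7.43149098e-01  1.03433084e+03]
 [ 0.00000000e+00  0.00000000e+00  0.00000000e+00  1.00000000e+00]] ['camera_matrix', 'pose']
side [[488.8816391    0.         324.28984679]
 [  0.         488.8816391  191.87570136]
 [  0.           0.           1.        ]] [[-7.07972965e-01  5.35368479e-01 -4.60602727e-01 -1.02658816e+02]
 [-7.06172788e-01 -5.45598198e-01  4.51267769e-01  6.81747783e+02]
 [-9.70947857e-03  6.44750493e-01  7.64331426e-01  1.24564994e+03]
 [ 0.00000000e+00  0.00000000e+00  0.00000000e+00  1.00000000e+00]] ['camera_matrix', 'pose']
wrist [[287.38886785   0.         318.51937793]
 [  0.         287.38886785 200.01385979]
 [  0.           0.           1.        ]] [[ 2.85915694e-01  9.23123859e-01  2.57088616e-01  2.42677094e+02]
 [-9.58254388e-01  2.75675070e-01  7.584
[... 201 characters left out ...]
, 'joint_positions': array([-1.37650882e+00,  4.94066145e-01,  1.34592138e+00,  4.15518655e-05,
        1.30252364e+00, -9.55323707e-02]), 'dq': array([ 2.04257031e-04,  2.57044246e-04, -2.01134148e-03, -1.33990718e-03,
        1.34188818e-03, -7.91831527e-06]), 'joint_efforts': array([-4.03388858e-04, -8.82546544e+01, -3.84063220e+01, -6.62606158e-05,
        7.15994131e-03,  1.53197220e-05]), 'tcp_pos': array([ 178.5607018 , -598.69078826,  230.84410776]), 'orientation': array([ 0.10210281, -0.10210657,  0.70002107, -0.69937098]), 'contact_force': array([-0.45245456,  0.82886614,  0.7278426 ]), 'wrist_torque': array([-0.01136859,  0.0141823 ,  0.01060452]), 'grip_width': 85.32504337835618}
```

View pics/scene0.png

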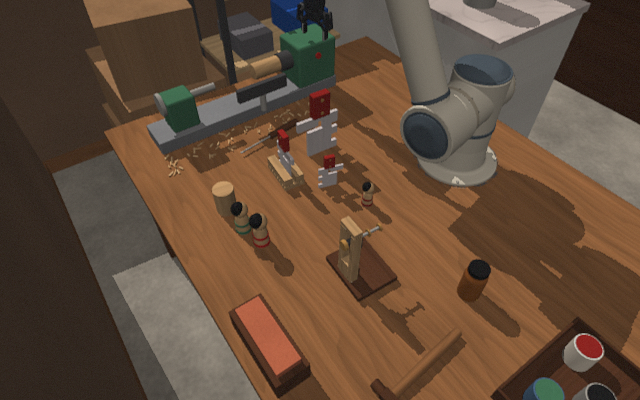

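View pics/side0.png

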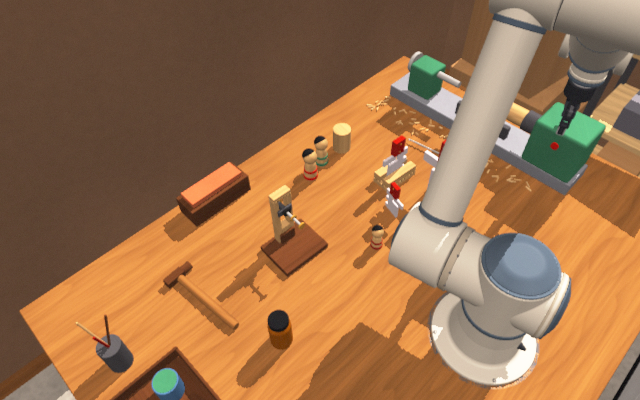

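View pics/wrist0.png

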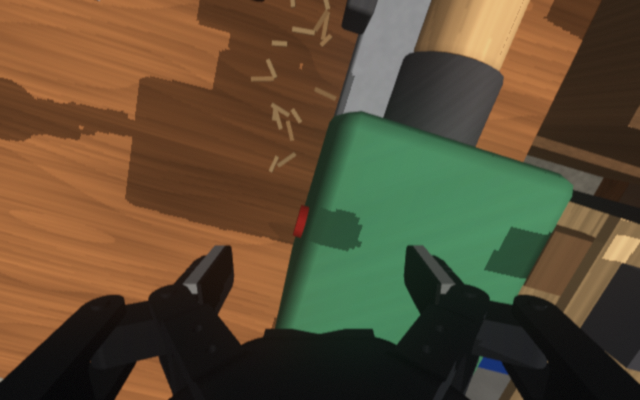

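The scene picture shows three gauges with red grips: a big one at (320,120), one standing in the block at (284,145) and a small one at (328,172). The rack's upright is at (350,245) and its pin points towards the robot at (370,232). By the description, the gauge I want is the one in the block, so I'll check it in close crops.

Run:
```python
import cv2,numpy as np
a=cv2.imread("pics/scene0.png");b=cv2.imread("pics/side0.png")
cv2.imwrite("pics/c1.png",cv2.resize(a[80:200,230:360],None,fx=5,fy=5,interpolation=cv2.INTER_CUBIC)[:600,:])
cv2.imwrite("pics/c2.png",cv2.resize(a[200:305,310:430],None,fx=5.5,fy=5.5,interpolation=cv2.INTER_CUBIC))
cv2.imwrite("pics/c3.png",cv2.resize(b[120:270,240:420],None,fx=4,fy=4,interpolation=cv2.INTER_CUBIC))
```

```text
(no output)
```

View pics/c1.png

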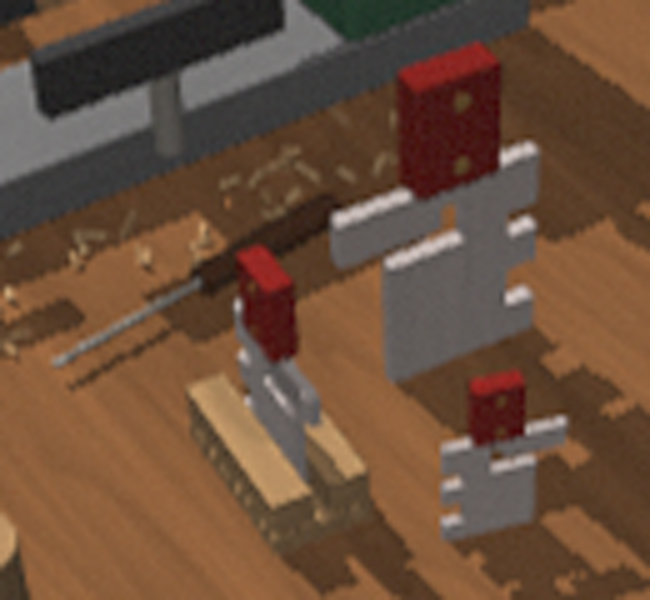

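View pics/c2.png

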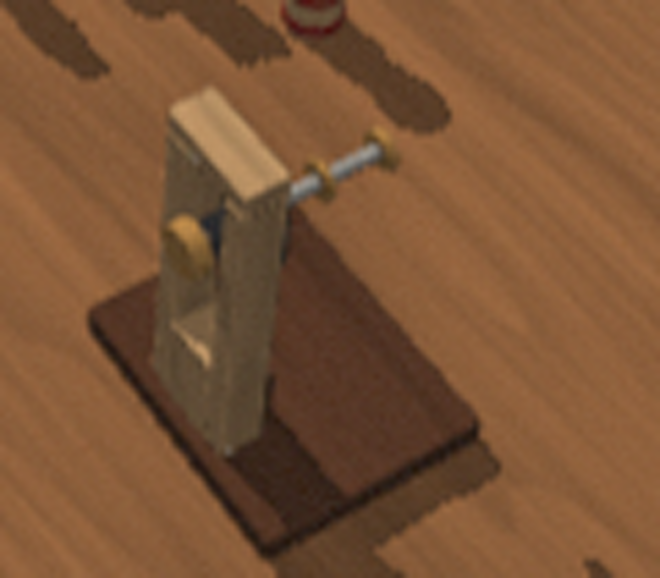

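View pics/c3.png

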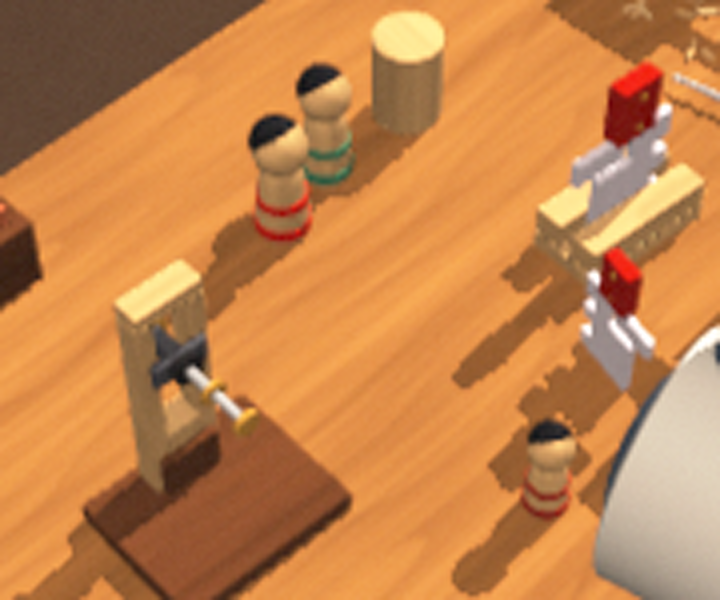

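```bash
cat > h.py <<'E'
import numpy as np, cv2, json
from station import *
def ray(n,u,v,pose=None,K=None):
    p=camera_params(n); K=p["camera_matrix"]; P=np.array(p["pose"]) if pose is None else np.array(pose)
    d=np.array([(u-K[0,2])/K[0,0],-(v-K[1,2])/K[1,1],-1.0])
    return P[:3,3],P[:3,:3]@d
def onz(n,u,v,z,pose=None):
    o,d=ray(n,u,v,pose); return o+d*(z-o[2])/d[2]
def tri(*rs):
    A=np.zeros((3,3));b=np.zeros(3)
    for o,d in rs:
        d=d/np.linalg.norm(d);M=np.eye(3)-np.outer(d,d);A+=M;b+=M@o
    x=np.linalg.solve(A,b)
    return x,[float(np.linalg.norm(np.cross(x-o,d/np.linalg.norm(d)))) for o,d in rs]
def proj(n,X,pose=None):
    p=camera_params(n);K=p["camera_matrix"];P=np.array(p["pose"]) if pose is None else np.array(pose)
    c=P[:3,:3].T@(np.array(X)-P[:3,3]); c=np.array([c[0],-c[1],-c[2]]);q=K@c
    return q[:2]/q[2]
E
python3 - <<'E'
from h import *
np.set_printoptions(precision=1,suppress=True)
c1=lambda u,v:(230+u/5-.4,80+v/5-.4)
c2=lambda u,v:(310+u/5.5-.4,200+v/5.5-.4)
c3=lambda u,v:(240+u/4-.4,120+v/4-.4)
print("block top, scene");
B=[onz("scene",*c1(*p),45) for p in [(188,392),(275,505),(370,468)]]
for b in B: print(b)
print(np.linalg.norm(B[1]-B[0]),np.linalg.norm(B[2]-B[1]))
print("block top side")
B=[onz("side",*c3(*p),45) for p in [(538,213),(592,250),(703,190),(655,165)]]
for b in B: print(b)
print([np.linalg.norm(B[i]-B[i-1]) for i in range(4)])
print("grip top z180 scene")
B=[onz("scene",*c1(*p),180) for p in [(238,255),(262,246),(296,288),(270,300)]]
for b in B: print(b)
print("grip top side")
B=[onz("side",*c3(*p),180) for p in [(609,82),(652,64),(661,75),(618,96)]]
for b in B: print(b)
print("rack foot z20 scene, side")
B=[onz("scene",*c2(*p),20) for p in [(90,315),(478,425),(268,548)]]
for b in B: print(b)
B=[onz("side",*c3(*p),20) for p in [(85,510),(180,598),(350,495)]]
for b in B: print(b)
print("rack upright top z225")
B=[onz("scene",*c2(*p),225) for p in [(168,108),(210,88),(290,183),(247,203)]]
for b in B: print(b)
B=[onz("side",*c3(*p),225) for p in [(115,300),(183,262),(207,283),(137,320)]]
for b in B: print(b)
print("head,collar")
print(tri(ray("scene",*c2(383,147)),ray("side",*c3(245,420))))
print(tri(ray("scene",*c2(320,181)),ray("side",*c3(212,385))))
E
```

```text
block top, scene
[ 558.9 -328.5   45. ]
[ 567.8 -206.2   45. ]
[ 500.2 -199.4   45. ]
122.71460279025233 67.9193600446032
block top side
[ 561.2 -201.3   45. ]
[ 502.9 -201.4   45. ]
[ 479.9 -317.5   45. ]
[ 526.8 -312.1   45. ]
[np.float64(115.94880545262177), np.float64(58.33918020776216), np.float64(118.43149977568942), np.float64(47.24606499092607)]
grip top z180 scene
[ 536.8 -283.2  180. ]
[ 520.3 -282.1  180. ]
[ 524.6 -236.5  180. ]
[ 543.3 -236.1  180. ]
grip top side
[ 538.3 -245.2  180. ]
[ 527.2 -284.6  180. ]
[ 514.3 -279.7  180. ]
[ 523.3 -238.1  180. ]
rack foot z20 scene, side
[620.4  90.9  20. ]
[503.4 252.5  20. ]
[629.2 246.2  20. ]
[618.7 244.8  20. ]
[511.3 245.9  20. ]
[486.6  95.8  20. ]
rack upright top z225
[614.6 136.5 225. ]
[592.8 138.  225. ]
[597.2 199.  225. ]
[618.6 196.9 225. ]
[614.3 192.7 225. ]
[606.6 137.2 225. ]
[580.7 138.5 225. ]
[590.3 193.8 225. ]
head,collar
(array([513.6, 170.5, 161.1]), [0.6096934160900298, 0.6096934160900468])
(array([550.6, 168.3, 162.6]), [2.11230714464805, 2.112307144648029])
```

The crop confirms the choice. The gauge in the block (crop 270,350) is between the other two in size, and its long lip points to +y. Its grip is at about (529,-260), and the pin runs at about y 169, z 162. I'll refine both with the wrist camera from above.

```bash
cat >> h.py <<'E'
from scipy.spatial.transform import Rotation as Rn
def rot(s=None):
    q=(s or get_state())["orientation"]; return Rn.from_quat([q[1],q[2],q[3],q[0]]).as_matrix()
def down(yaw):  # tool y down, tool z = jaw axis at angle yaw from world +-x
    s=rot(); z=np.array([np.cos(yaw),np.sin(yaw),0]); 
    if z@s[:,2]<0: z=-z
    y=np.array([0,0,-1.]); return np.column_stack([np.cross(y,z),y,z])
def to(pos,yaw=None):
    s=get_state();R=rot(s); d=R.T@(np.array(pos)-s["tcp_pos"])/10
    print("shift cm in tool axes",d.round(2),"dist mm",np.linalg.norm(d)*10)
    if yaw is not None: print("rotvec deg",np.degrees(Rn.from_matrix(R.T@down(yaw)).as_rotvec()).round(2))
E
python3 - <<'E'
from h import *
np.set_printoptions(precision=2,suppress=True)
print(rot()); s=get_state(); print(s["tcp_pos"])
p=camera_params("wrist")["pose"]; print("cam in tool", rot().T@(p[:3,3]-s["tcp_pos"]), rot().T@p[:3,:3])
to([529,-260,360],np.radians(-6))
for n,u,v,z in [("scene",368,205,0),("scene",327,187,0),("scene",330,150,0),("scene",262,245,0),("side",378,246,0),("side",395,213,0),("side",310,178,0)]: print(n,u,v,onz(n,u,v,z))
E
```

```text
[[-0.96 -0.    0.29]
 [-0.29  0.   -0.96]
 [-0.   -1.   -0.  ]]
[ 178.56 -598.69  230.84]
cam in tool [ -67.43 -142.68   -1.79] [[-0.   -0.96 -0.27]
 [-0.    0.27 -0.96]
 [ 1.   -0.   -0.  ]]
shift cm in tool axes [-43.26 -12.89 -22.45] dist mm 504.18289961983
rotvec deg [  0.04 -67.4   -0.04]
scene 368 205 [389.51  -3.83   0.  ]
scene 327 187 [ 448.89 -141.17    0.  ]
scene 330 150 [ 334.31 -281.77    0.  ]
scene 262 245 [739.55 -60.65   0.  ]
side 378 246 [378.99 -15.59   0.  ]
side 395 213 [ 423.28 -149.89    0.  ]
side 310 178 [726.65 -63.41   0.  ]
```

```bash
python3 -m inch '[[[0,-4,0],[0,0,0],0],[[0,-4,0],[0,0,0],0],[[0,-4,0],[0,0,0],0],[[-2.9,0,-1.5],[0,0,0],0],[[-2.9,0,-1.5],[0,0,0],0],[[-2.9,0,-1.5],[0,0,0],0],[[-2.9,0,-1.5],[0,0,0],0],[[-2.9,0,-1.5],[0,0,0],0],[[-2.9,0,-1.5],[0,0,0],0],[[-2.9,0,-1.5],[0,0,0],0],[[-2.9,0,-1.5],[0,0,0],0],[[-2.9,0,-1.5],[0,0,0],0],[[-2.9,0,-1.5],[0,0,0],0],[[-2.9,0,-1.5],[0,0,0],0],[[-2.9,0,-1.5],[0,0,0],0],[[-2.9,0,-1.5],[0,0,0],0],[[-2.9,0,-1.5],[0,0,0],0],[[-2.9,0,-1.5],[0,0,0],0]]'
python3 -m inch '[[[0,0,0],[0,-6.8,0],0],[[0,0,0],[0,-6.8,0],0],[[0,0,0],[0,-6.8,0],0],[[0,0,0],[0,-6.8,0],0],[[0,0,0],[0,-6.8,0],0],[[0,0,0],[0,-6.8,0],0],[[0,0,0],[0,-6.8,0],0],[[0,0,0],[0,-6.8,0],0],[[0,0,0],[0,-6.8,0],0],[[0,0,0],[0,-6.2,0],0],[[0,0,0],[0,0,0],0]]'
python3 - <<'E'
from h import *
im=read_camera("wrist");cv2.imwrite("pics/w1.png",im[:,:,::-1])
to([529,-260,360],np.radians(-6)); print(get_state()["tcp_pos"],get_state()["time"])
E
```

```text
time: 1.65
tcp_pos: [532.0, -257.6, 351.1]
orientation: [0.102, -0.102, 0.7, -0.7]
contact_force: [-0.1, -0.9, 0.4]
grip_width: 85.3
time: 2.57
tcp_pos: [531.1, -258.9, 351.1]
orientation: [0.475, -0.475, 0.524, -0.524]
contact_force: [0.3, 0.5, -0.2]
grip_width: 85.7
shift cm in tool axes [ 0.12 -0.89 -0.19] dist mm 9.22232890017095
rotvec deg [ 0.02 -0.09 -0.01]
[ 531.05391368 -258.97340332  351.06809717] 2.6167
```

View pics/w1.png

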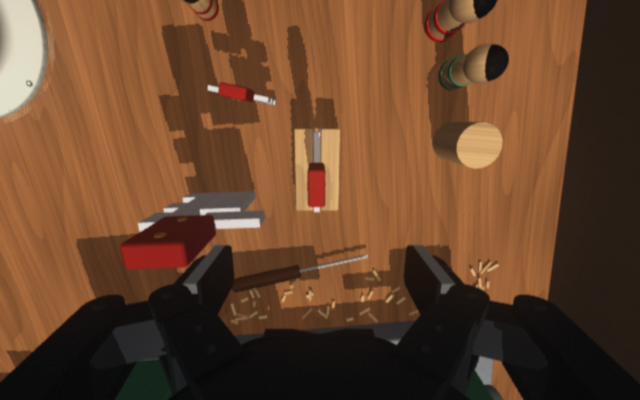

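The wrist picture shows the block at (317,170) and its red grip at (316,187), almost square to the tool. I'll measure both with masks.

Run:
```python
from h import *
np.set_printoptions(precision=1,suppress=True)
im=cv2.imread("pics/w1.png"); hsv=cv2.cvtColor(im,cv2.COLOR_BGR2HSV)
red=((hsv[...,0]<6)|(hsv[...,0]>174))&(hsv[...,1]>190)&(hsv[...,2]>120)
m=np.zeros(red.shape,np.uint8); m[150:225,295:345]=red[150:225,295:345]
ys,xs=np.nonzero(m);print(xs.min(),xs.max(),ys.min(),ys.max())
r=cv2.minAreaRect(np.column_stack([xs,ys]).astype(np.float32));print(r)
# brighter top face only?
for y in range(160,214,3):
    row=np.nonzero(m[y])[0]; print(y,(row.min(),row.max(),int(hsv[y,316,2])) if len(row) else None,end=" ")
bl=(hsv[...,1]<150)&(hsv[...,2]>140)
m2=np.zeros(red.shape,np.uint8); m2[115:220,280:355]=bl[115:220,280:355]
ys,xs=np.nonzero(m2)
r=cv2.minAreaRect(np.column_stack([xs,ys]).astype(np.float32));print(r)
for q in cv2.boxPoints(r): print(q,onz("wrist",*q,45))
cv2.imwrite("pics/w1c.png",cv2.resize(im[115:225,270:365],None,fx=5.4,fy=5.4,interpolation=cv2.INTER_CUBIC))
```

```text
308 324 171 205
((316.0, 188.0), (16.0, 34.0), 0.0)
160 None 163 None 166 None 169 None 172 (np.int64(309), np.int64(323), 159) 175 (np.int64(309), np.int64(323), 170) 178 (np.int64(309), np.int64(323), 168) 181 (np.int64(309), np.int64(323), 170) 184 (np.int64(308), np.int64(324), 171) 187 (np.int64(309), np.int64(323), 168) 190 (np.int64(309), np.int64(323), 169) 193 (np.int64(309), np.int64(323), 168) 196 (np.int64(309), np.int64(323), 168) 199 (np.int64(309), np.int64(323), 169) 202 (np.int64(309), np.int64(323), 169) 205 (np.int64(310), np.int64(323), 170) 208 None 211 None ((317.0, 170.5), (85.0, 46.0), 90.0)
[294. 128.] [ 499.  -197.5   45. ]
[340. 128.] [ 568.4 -204.9   45. ]
[340. 213.] [ 556.7 -339.8   45. ]
[294. 213.] [ 481.6 -331.9   45. ]
```

View pics/w1c.png

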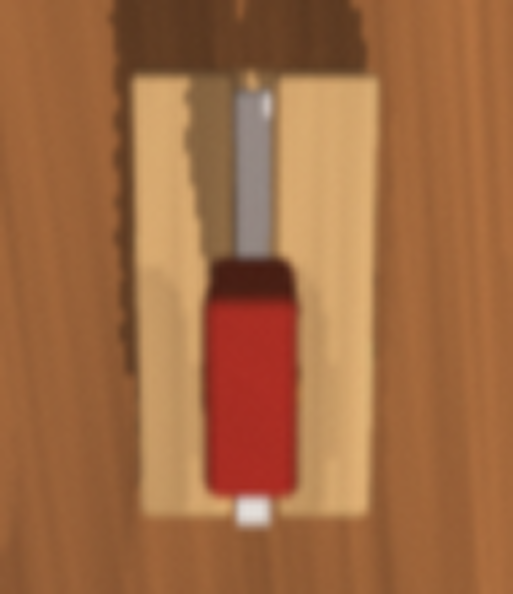

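Run:
```python
from h import *
np.set_printoptions(precision=1,suppress=True)
C=[(309-.3,170.3),(324.2,170.3),(324.2,206.5),(309-.3,206.5)]
P=[onz("wrist",*c,180) for c in C]
for p in P: print(p)
print(np.mean(P,0),np.linalg.norm(P[1]-P[0]),np.linalg.norm(P[2]-P[1]))
k=5.4;c=lambda u,v:(270+u/k-.4,115+v/k-.4)
Q=[onz("wrist",*c(*q),45) for q in [(132,72),(378,72),(369,517),(141,517)]]
for p in Q: print(p)
print(np.mean(Q,0),[np.linalg.norm(Q[i]-Q[i-1]) for i in range(4)])
# lip end, z 120 top
print(onz("wrist",*c(253,90),120), onz("wrist",*c(253,525),120))
s=get_state();print(s["tcp_pos"],np.degrees(np.arctan2(rot()[1,2],rot()[0,2])))
g=np.mean(P,0); to([g[0],g[1],180-30-19],np.radians(-6))
```

```text
[ 520.9 -241.8  180. ]
[ 537.8 -243.6  180. ]
[ 533.7 -285.1  180. ]
[ 516.1 -283.2  180. ]
[ 527.1 -263.4  180. ] 17.075137893576038 41.65594017090617
[ 499.1 -197.5   45. ]
[ 567.8 -204.8   45. ]
[ 553.7 -334.9   45. ]
[ 485.  -327.6   45. ]
[ 526.4 -266.2   45. ] [np.float64(130.91855153133426), np.float64(69.02393429694366), np.float64(130.91088182094558), np.float64(69.13022069884288)]
[ 533.2 -203.3  120. ] [ 521.7 -309.7  120. ]
[ 531.1 -259.   351.1] -6.089038067810242
shift cm in tool axes [ 0.5 22.  -0.3] dist mm 220.14852729646475
rotvec deg [ 0.  -0.1 -0. ]
```

The checks agree. The block measures 131 x 69 mm (70 x 130 given), the lip-to-edge length is 107 mm (106 given), and the yaw is -6.1°. Next I'll check clearance from the big gauge.

Run:
```python
from h import *
np.set_printoptions(precision=1,suppress=True)
for z in (100,150,190): print(z,onz("wrist",263,222,z),onz("wrist",256,196,z),onz("wrist",214,225,z))
print(proj("scene",[470,-263,131]),proj("scene",[585,-263,131]))
```

```text
100 [ 441.9 -323.3  100. ] [ 438.2 -283.6  100. ] [ 370.1 -320.4  100. ]
150 [ 454.  -306.4  150. ] [ 450.8 -271.7  150. ] [ 391.4 -303.8  150. ]
190 [ 463.7 -292.8  190. ] [ 460.9 -262.2  190. ] [ 408.4 -290.6  190. ]
[299.6 138.4] [268.3 152.4]
```

```bash
python3 -m inch '[[[0.5,0,-0.3],[0,0,0],0.4],[[0,3,0],[0,0,0],0.4],[[0,3,0],[0,0,0],0.4],[[0,3,0],[0,0,0],0.4],[[0,2,0],[0,0,0],0.4],[[0,0,0],[0,0,0],0.4]]'
python3 - <<'E'
from h import *
im=read_camera("wrist");cv2.imwrite("pics/w2.png",im[:,:,::-1])
to([527.1,-263.4,131],np.radians(-6.1)); print(get_state()["tcp_pos"],get_state()["contact_force"],get_state()["time"])
E
```

```text
time: 3.12
tcp_pos: [525.6, -262.9, 237.3]
orientation: [0.472, -0.473, 0.529, -0.524]
contact_force: [-0.9, 0.6, -0.8]
grip_width: 51.2
shift cm in tool axes [1.000e-02 1.088e+01 9.000e-02] dist mm 108.81835662161869
rotvec deg [ 0.2  -0.06 -0.09]
[ 526.58529429 -263.42319503  239.81713688] [ 0.44751459 -0.0135859   0.9814136 ] 3.1667
```

View pics/w2.png

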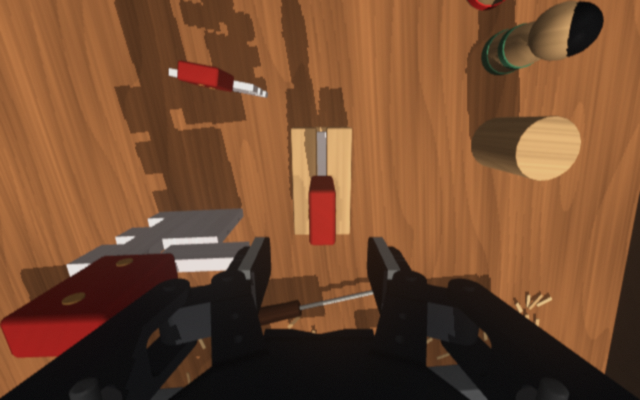

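The grip (322,212) lies centred between the open fingers (250 and 388). I'll go down and close.

```bash
python3 -m inch '[[[0,2.5,0.03],[0,0,0],0.4],[[0,2.5,0.03],[0,0,0],0.4],[[0,2.5,0],[0,0,0],0.4],[[0,2.0,0],[0,0,0],0.4],[[0,1.4,0],[0,0,0],0.4],[[0,0,0],[0,0,0],0.4],[[0,0,0],[0,0,0],0.4]]'
python3 - <<'E'
from h import *
to([527.1,-263.4,131],np.radians(-6.1)); print(get_state()["tcp_pos"],get_state()["contact_force"])
E
python3 -m inch '[[[0,0,0],[0,0,0],0.6],[[0,0,0],[0,0,0],0.8],[[0,0,0],[0,0,0],1],[[0,0,0],[0,0,0],1],[[0,0,0],[0,0,0],1],[[0,0,0],[0,0,0],1]]'
```

```text
time: 3.75
tcp_pos: [528.9, -264.3, 133.5]
orientation: [-0.473, 0.473, -0.525, 0.526]
contact_force: [1.1, -0.0, -0.6]
grip_width: 50.9
shift cm in tool axes [-0.07  0.25 -0.18] dist mm 3.218096946287022
rotvec deg [-0.05  0.03  0.03]
[ 528.85579512 -264.30866882  133.5392228 ] [ 1.10905832 -0.00393053 -0.55737894]
time: 4.25
tcp_pos: [528.7, -264.2, 133.9]
orientation: [-0.473, 0.473, -0.525, 0.526]
contact_force: [-4.4, 0.5, 12.0]
grip_width: 19.5
```

```bash
python3 -m inch '[[[0,-0.5,0],[0,0,0],1],[[0,-1,0],[0,0,0],1],[[0,-1.5,0],[0,0,0],1],[[0,-1.5,0],[0,0,0],1],[[0,-1.5,0],[0,0,0],1],[[0,-1.5,0],[0,0,0],1],[[0,-1.5,0],[0,0,0],1],[[0,-1,0],[0,0,0],1],[[0,0,0],[0,0,0],1],[[0,0,0],[0,0,0],1],[[0,0,0],[0,0,0],1],[[0,0,0],[0,0,0],1]]'
python3 - <<'E'
from h import *
for i in range(2):
  s=get_state(); print(s["tcp_pos"],s["contact_force"],s["wrist_torque"]); im=read_camera("wrist")
cv2.imwrite("pics/w3.png",im[:,:,::-1])
im=read_camera("scene");cv2.imwrite("pics/s3.png",cv2.resize(im[60:260,200:440],None,fx=3,fy=3)[:,:,::-1])
E
```

```text
time: 5.25
tcp_pos: [527.8, -263.5, 231.4]
orientation: [0.473, -0.473, 0.526, -0.525]
contact_force: [-0.9, 0.4, -2.5]
grip_width: 19.2
[ 527.8326208  -263.47651998  231.37952264] [-0.92925466  0.42804521 -2.46662429] [ 0.03069539 -0.01028921  0.00633266]
[ 527.88300957 -263.50849803  231.40751419] [ 1.4149889  -0.32232542 -2.32995196] [ 0.02431187 -0.02593235  0.02492546]
```

View pics/w3.png

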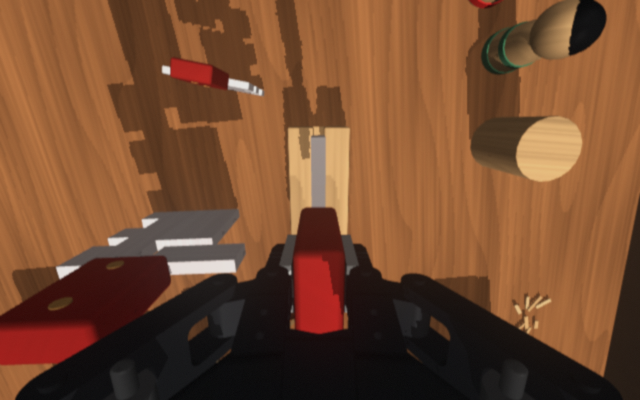

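View pics/s3.png

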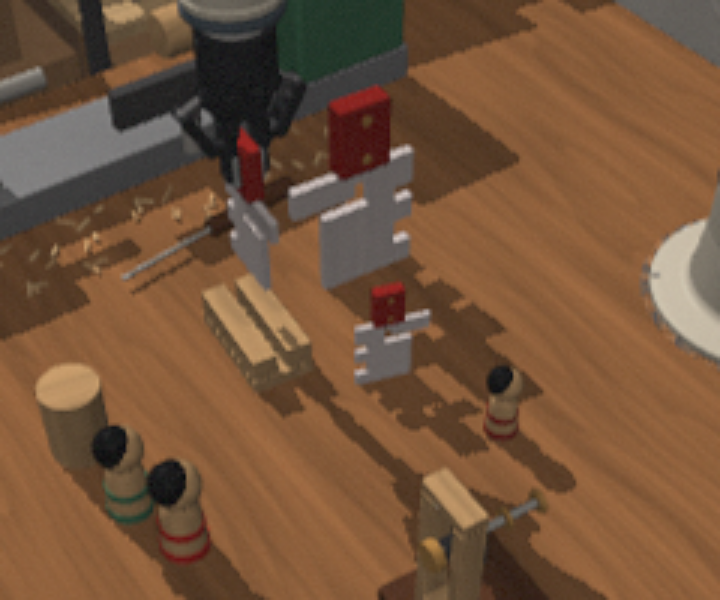

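The gauge is out of the block and hangs straight between the fingers, with a weight reading of about 2.4 N. I'll raise it and carry it to a viewpoint short of the rack.

Run:
```python
from h import *
np.set_printoptions(precision=2,suppress=True)
print("lip end rel tcp", onz("wrist",318,136,231.4-118.7+105,)-get_state()["tcp_pos"])
to([530,50,300],np.radians(-4))
```

```text
lip end rel tcp [  5.01  60.91 -13.92]
shift cm in tool axes [-31.21  -6.82  -3.09] dist mm 320.9542589714102
rotvec deg [ 0.06 -1.99 -0.03]
```

```bash
python3 -m inch '[[[0,-3.4,0],[0,0,0],1],[[0,-3.4,0],[0,-2,0],1],[[-2,0,-0.2],[0,0,0],1],[[-3,0,-0.3],[0,0,0],1],[[-3,0,-0.3],[0,0,0],1],[[-3,0,-0.3],[0,0,0],1],[[-3,0,-0.3],[0,0,0],1],[[-3,0,-0.2],[0,0,0],1],[[-3,0,-0.2],[0,0,0],1],[[-3,0,-0.2],[0,0,0],1],[[-3,0,-0.1],[0,0,0],1],[[-3,0,0],[0,0,0],1],[[-2,0,0],[0,0,0],1],[[0,0,0],[0,0,0],1],[[0,0,0],[0,0,0],1],[[0,0,0],[0,0,0],1]]'
python3 - <<'E'
from h import *
s=get_state(); print(s["tcp_pos"],s["contact_force"],s["grip_width"]); 
P=camera_params("wrist")["pose"]; im=read_camera("wrist")
np.save("p4.npy",P)
cv2.imwrite("pics/w4.png",im[:,:,::-1])
E
```

```text
time: 6.73
tcp_pos: [528.8, 46.7, 300.0]
orientation: [0.482, -0.483, 0.517, -0.517]
contact_force: [-0.4, 0.3, -2.2]
grip_width: 19.7
[528.83732679  46.69660542 300.03116961] [-0.41674249  0.34611571 -2.23666043] 19.692298230157284
```

View pics/w4.png

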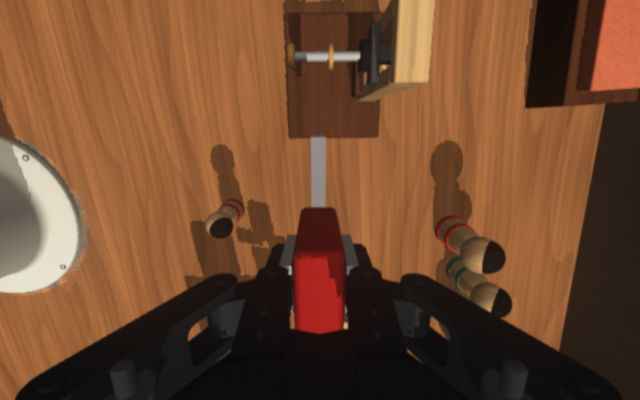

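The picture shows the rack at the top: head at about (291,55), collar at (332,56), and the gauge's lip end at (318,137). I'll zoom in to measure these.

Run:
```python
import cv2
im=cv2.imread("pics/w4.png")
cv2.imwrite("pics/w4c.png",cv2.resize(im[5:145,270:440],None,fx=4,fy=4,interpolation=cv2.INTER_CUBIC))
```

```text
(no output)
```

View pics/w4c.png

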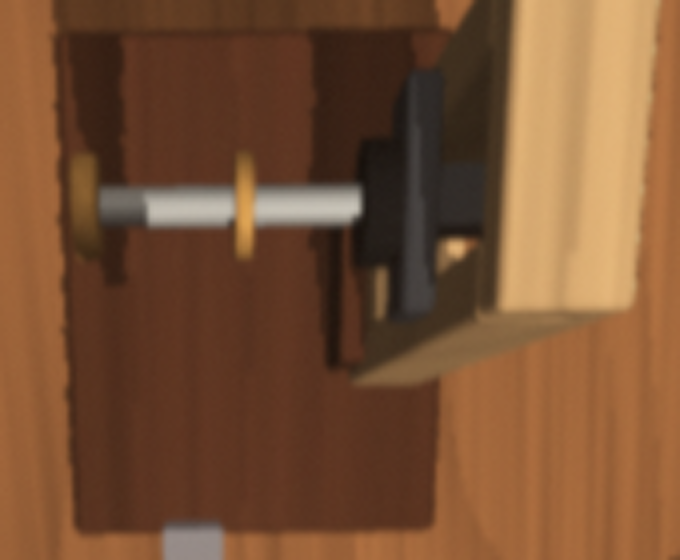

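Run:
```python
from h import *
np.set_printoptions(precision=1,suppress=True)
P=np.load("p4.npy"); w=lambda u,v:(270+u/4-.4,5+v/4-.4)
c2=lambda u,v:(310+u/5.5-.4,200+v/5.5-.4)
c3=lambda u,v:(240+u/4-.4,120+v/4-.4)
R=lambda n,a,pose=None: ray(n,*a,pose)
for nm,a,b,c in [("head",(85,206),(383,147),(245,420)),("collar",(245,206),(320,181),(212,385))]:
    r1,r2,r3=R("wrist",w(*a),P),R("scene",c2(*b)),R("side",c3(*c))
    print(nm,tri(r1,r2,r3),tri(r1,r2)[0],tri(r1,r3)[0],tri(r2,r3)[0])
F=[onz("wrist",*w(*q),20,P) for q in [(58,32),(75,528),(435,528)]]
for f in F: print(f)
print("foot",np.linalg.norm(F[0]-F[1]),np.linalg.norm(F[2]-F[1]))
print("upright top corners")
for q in [(498,308),(632,306)]: print(onz("wrist",*w(*q),225,P))
print("pin centre z160",onz("wrist",*w(167,206),160,P),"tilt",onz("wrist",*w(360,206),160,P)-onz("wrist",*w(100,205),160,P))
s=get_state();print("tool z yaw",np.degrees(np.arctan2(rot()[1,2],rot()[0,2])))
L=onz("wrist",318,136.5,300-118.7+105,P);print("lip end",L, "rel",L-s["tcp_pos"])
```

```text
head (array([512.9, 171.4, 162.1]), [1.3949928669811644, 1.2598444385788363, 0.9432529047748821]) [512.7 171.8 161. ] [511.9 171.6 164.7] [513.6 170.5 161.1]
collar (array([549.3, 168.9, 163.2]), [2.1602084452031742, 2.3305908136767854, 2.569313073118145]) [548.3 169.6 159.3] [547.2 168.7 168.8] [550.6 168.3 162.6]
[497.4 252.3  20. ]
[487.6  95.9  20. ]
[616.8  87.   20. ]
foot 156.69822207068546 129.46030605884573
upright top corners
[587.6 138.3 225. ]
[611.1 137.  225. ]
pin centre z160 [530.  171.4 160. ] tilt [58.1 -4.2  0. ]
tool z yaw -4.023459549986332
lip end [531.7 107.5 286.3] rel [  2.9  61.2 -13.8]
```

The rack foot measures 157 x 129 mm (160 x 130 given), so the rack fix is good. Mid-pin is about (530.5,170.5), z 162±4, yaw -4°. The gauge origin is TCP + (-1.3, 1.2, -118.7). I'll place the upper lip over the pin and then feel downward.

```bash
python3 -m inch '[[[-2,0,0],[0,0,0],1],[[-2,0,0],[0,0,0],1],[[-2,0,0],[0,0,0],1],[[-1.5,0,0],[0,0,0],1],[[0,1.5,0],[0,0,0],1],[[0,2,0],[0,0,0],1],[[0,2,0],[0,0,0],1],[[0,1.5,0],[0,0,0],1],[[0,1,0],[0,0,0],1],[[0,0.5,0],[0,0,0],1],[[0,0,0],[0,0,0],1],[[0,0,0],[0,0,0],1]]'
python3 - <<'E'
from h import *
np.set_printoptions(precision=2,suppress=True)
to([528.5,122.4,215],np.radians(-4)); s=get_state();print(s["tcp_pos"],s["contact_force"],s["wrist_torque"])
P=camera_params("wrist")["pose"]; im=read_camera("wrist");np.save("p5.npy",P)
cv2.imwrite("pics/w5.png",im[:,:,::-1])
im=read_camera("side");cv2.imwrite("pics/d5.png",cv2.resize(im[100:280,230:400],None,fx=3.3,fy=3.3,interpolation=cv2.INTER_CUBIC)[:,:,::-1])
im=read_camera("scene");cv2.imwrite("pics/s5.png",cv2.resize(im[150:310,270:430],None,fx=3.7,fy=3.7,interpolation=cv2.INTER_CUBIC)[:,:,::-1])
E
```

```text
time: 7.78
tcp_pos: [534.5, 121.5, 215.8]
orientation: [-0.482, 0.482, -0.517, 0.517]
contact_force: [0.5, 0.3, -2.3]
grip_width: 19.4
shift cm in tool axes [-0.05  0.08 -0.61] dist mm 6.147761696882307
rotvec deg [-0.03 -0.03 -0.01]
[534.52 121.47 215.8 ] [ 0.49  0.31 -2.32] [ 0.   -0.08 -0.  ]
```

View pics/w5.png

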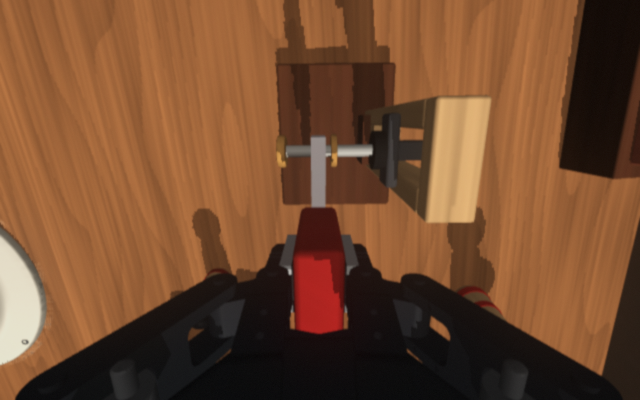

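View pics/d5.png

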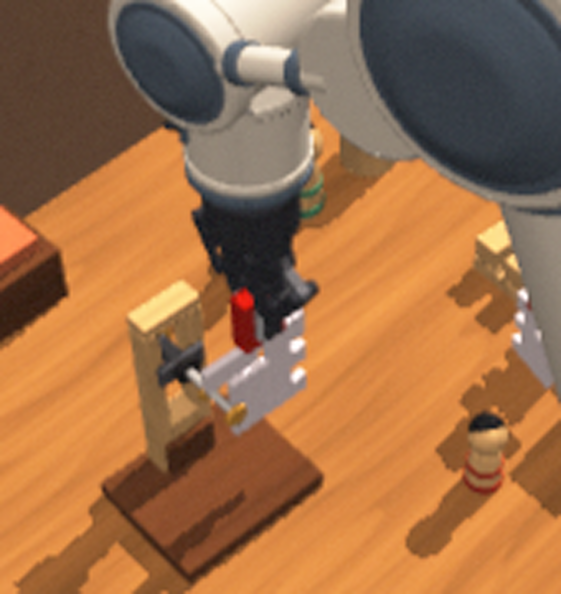

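View pics/s5.png

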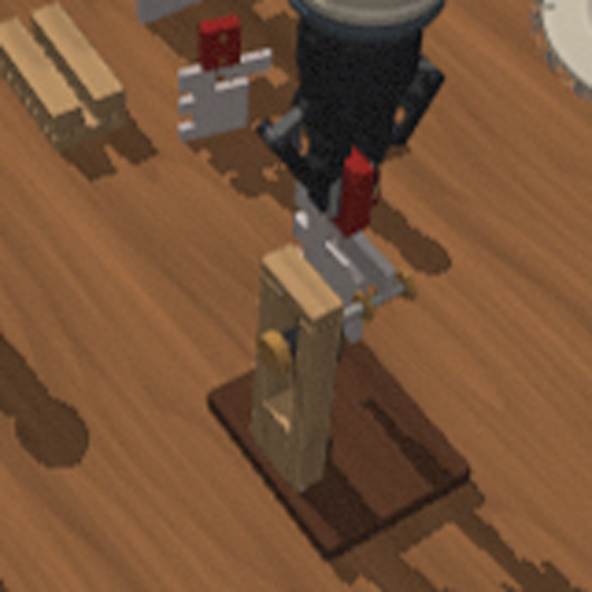

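The lip tip (318,137) lies just past the pin (row 151), between the head (283) and the collar (333), but about 6 mm too near the collar. I'll shift it that far and then feel down in small steps.

```bash
python3 -m inch '[[[0,0,-0.3],[0,0,0],1],[[0,0,-0.3],[0,0,0],1],[[0,0.2,0],[0,0,0],1],[[0,0.2,0],[0,0,0],1],[[0,0.1,0],[0,0,0],1],[[0,0,0],[0,0,0],1],[[0,0,0],[0,0,0],1]]'
python3 -m inch '[[[0,0.1,0],[0,0,0],1],[[0,0.1,0],[0,0,0],1],[[0,0,0],[0,0,0],1]]'
python3 - <<'E'
from h import *
s=get_state();print(s["tcp_pos"],s["contact_force"],s["wrist_torque"])
E
```

```text
time: 8.52
tcp_pos: [528.2, 122.2, 210.1]
orientation: [0.482, -0.482, 0.517, -0.517]
contact_force: [0.1, 0.7, -2.0]
grip_width: 19.0
time: 8.77
tcp_pos: [528.1, 122.2, 208.1]
orientation: [0.482, -0.482, 0.517, -0.517]
contact_force: [0.6, 0.0, -2.6]
grip_width: 19.0
[528.11948215 122.20193814 208.08665647] [ 0.60390976  0.01793924 -2.56111479] [-0.02241779 -0.0167568  -0.04423574]
```

```bash
python3 -m inch '[[[0,0.1,0],[0,0,0],1],[[0,0.1,0],[0,0,0],1],[[0,0,0],[0,0,0],1]]'
python3 -c "
from station import *;s=get_state();print(s['tcp_pos'],s['contact_force'],s['wrist_torque'])"
```

```text
time: 9.02
tcp_pos: [528.1, 122.2, 206.1]
orientation: [0.482, -0.482, 0.517, -0.517]
contact_force: [0.1, -0.5, -2.3]
grip_width: 19.3
[528.07802049 122.19704263 206.07175913] [ 0.08495549 -0.45303948 -2.26619485] [-0.01293157  0.00868567 -0.06846184]
```

```bash
python3 -m inch '[[[0,0.1,0],[0,0,0],1],[[0,0,0],[0,0,0],1]]'
python3 -c "
from station import *;s=get_state();print(s['tcp_pos'],s['contact_force'],s['wrist_torque'])"
```

```text
time: 9.18
tcp_pos: [528.1, 122.2, 205.1]
orientation: [0.482, -0.482, 0.517, -0.517]
contact_force: [-0.1, -0.2, -2.8]
grip_width: 19.4
[528.09968899 122.18984614 205.1299741 ] [-0.06851189 -0.17583398 -2.76378663] [ 0.00891533 -0.00682499  0.00856644]
```

```bash
python3 -m inch '[[[0,0.1,0],[0,0,0],1],[[0,0,0],[0,0,0],1]]'
python3 -c "
from station import *;s=get_state();print(s['tcp_pos'],s['contact_force'],s['wrist_torque'])"
```

```text
time: 9.35
tcp_pos: [528.1, 122.2, 204.1]
orientation: [0.482, -0.482, 0.517, -0.517]
contact_force: [-0.6, 0.2, -2.0]
grip_width: 19.4
[528.08607838 122.19702563 204.12473488] [-0.56815199  0.17402471 -1.96072562] [ 0.01742399  0.03825979 -0.01462198]
```

```bash
python3 -m inch '[[[0,0.07,0],[0,0,0],1],[[0,0,0],[0,0,0],1]]'
python3 -c "
from station import *;s=get_state();print(s['tcp_pos'],s['contact_force'],s['wrist_torque'])"
```

```text
time: 9.52
tcp_pos: [528.1, 122.2, 203.5]
orientation: [0.482, -0.482, 0.517, -0.517]
contact_force: [-0.3, -0.2, -1.8]
grip_width: 19.0
[528.12068482 122.20656836 203.48206823] [-0.28962    -0.16412087 -1.84475838] [ 0.05816194 -0.01470734  0.0072239 ]
```

```bash
python3 -m inch '[[[0,0.07,0],[0,0,0],1],[[0,0,0],[0,0,0],1]]'
python3 -c "
from station import *;s=get_state();print(s['tcp_pos'],s['contact_force'],s['wrist_torque'])"
```

```text
time: 9.68
tcp_pos: [528.1, 122.2, 202.8]
orientation: [0.482, -0.482, 0.517, -0.517]
contact_force: [0.1, -0.1, -3.0]
grip_width: 19.1
[528.12339526 122.1933331  202.78627843] [ 0.1208607  -0.14602716 -2.9848862 ] [ 0.02442205 -0.01789378  0.01433276]
```

```bash
python3 -m inch '[[[0,0.05,0],[0,0,0],1],[[0,0,0],[0,0,0],1]]'
python3 -c "
from station import *;s=get_state();print(s['tcp_pos'],s['contact_force'],s['wrist_torque'])"
```

```text
time: 9.85
tcp_pos: [528.1, 122.2, 202.3]
orientation: [0.482, -0.482, 0.517, -0.517]
contact_force: [0.2, -0.1, -2.0]
grip_width: 19.5
[528.14170208 122.21828009 202.30326607] [ 0.21142118 -0.10724047 -1.97616865] [ 0.05075586 -0.01710433  0.01926542]
```

No contact yet, so I'll go on down.

```bash
python3 -m inch '[[[0,0.1,0],[0,0,0],1],[[0,0,0],[0,0,0],1]]'
python3 -c "
from station import *;s=get_state();print(s['tcp_pos'],s['contact_force'],s['wrist_torque'])"
```

```text
time: 10.02
tcp_pos: [528.2, 122.2, 201.3]
orientation: [0.482, -0.482, 0.517, -0.517]
contact_force: [0.3, 0.4, -0.6]
grip_width: 19.0
[528.1658937  122.21659162 201.30929672] [ 0.28026832  0.42711196 -0.60508383] [0.04856655 0.03407147 0.04874216]
```

```bash
python3 -m inch '[[[0,0.05,0],[0,0,0],1],[[0,0,0],[0,0,0],1]]'
python3 -c "
from station import *;s=get_state();print(s['tcp_pos'],s['contact_force'],s['wrist_torque'])"
```

```text
time: 10.18
tcp_pos: [528.2, 122.2, 200.9]
orientation: [-0.482, 0.482, -0.517, 0.517]
contact_force: [-0.8, -0.3, 1.1]
grip_width: 19.6
[528.18973972 122.21404336 200.91924993] [-0.78925773 -0.32826164  1.10443575] [0.08192458 0.11466545 0.00736048]
```

Contact: the force rose by 1.8 N at TCP z 201.3 and by 3.5 N at 200.9, which is the bush's 4 N/mm. That puts the touch at about z 201.8 and the pin axis at about 160 mm, which matches the vision estimate. I'll back up 1.5 mm above the touch point and slide in.

```bash
python3 -m inch '[[[0,-0.12,0],[0,0,0],1],[[0,-0.12,0],[0,0,0],1],[[-0.3,0,0],[0,0,0],1],[[-0.4,0,0],[0,0,0],1],[[-0.4,0,0],[0,0,0],1],[[0,0,0],[0,0,0],1]]'
python3 -c "
from station import *;s=get_state();print(s['tcp_pos'],s['contact_force'],s['wrist_torque'])"
```

```text
time: 10.68
tcp_pos: [528.9, 134.0, 203.2]
orientation: [0.482, -0.482, 0.517, -0.517]
contact_force: [-0.0, -0.3, -3.0]
grip_width: 19.3
[528.92766531 134.02973523 203.23428047] [-0.02259918 -0.30827927 -3.02380513] [-0.00881949  0.0424341  -0.019077  ]
```

```bash
python3 -m inch '[[[-0.2,0,0],[0,0,0],1],[[-0.2,0,0],[0,0,0],1],[[0,0,0],[0,0,0],1]]'
python3 -c "
from station import *;s=get_state();print(s['tcp_pos'],s['contact_force'],s['wrist_torque'])"
```

```text
time: 10.93
tcp_pos: [529.2, 137.5, 203.2]
orientation: [0.482, -0.482, 0.517, -0.517]
contact_force: [0.0, -0.4, -2.0]
grip_width: 19.4
[529.17142211 137.5073258  203.22245436] [ 0.04558293 -0.40205405 -2.04850669] [-0.0111333 -0.0760017  0.0426183]
```

```bash
python3 -m inch '[[[-0.2,0,0],[0,0,0],1],[[-0.2,0,0],[0,0,0],1],[[-0.2,0,0],[0,0,0],1],[[0,0,0],[0,0,0],1]]'
python3 - <<'E'
from h import *
s=get_state();print(s['tcp_pos'],s['contact_force'],s['wrist_torque'])
im=read_camera("side");cv2.imwrite("pics/d6.png",cv2.resize(im[170:250,260:350],None,fx=6,fy=6,interpolation=cv2.INTER_CUBIC)[:,:,::-1])
im=read_camera("wrist");cv2.imwrite("pics/w6.png",im[:,:,::-1])
E
```

```text
time: 11.27
tcp_pos: [529.6, 143.5, 203.3]
orientation: [0.482, -0.482, 0.517, -0.517]
contact_force: [-0.2, 0.5, -1.6]
grip_width: 19.2
[529.64637186 143.50770847 203.31004482] [-0.20079716  0.47420007 -1.58835449] [ 0.05588093 -0.00696714  0.00335754]
```

View pics/d6.png

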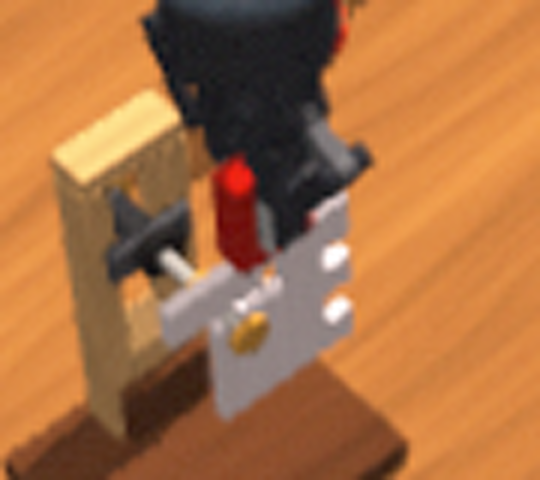

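View pics/w6.png

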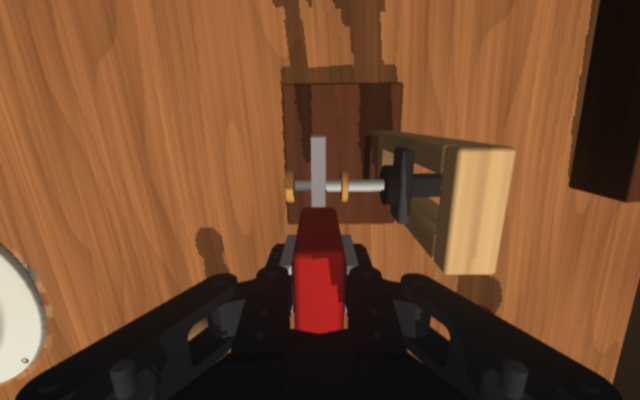

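The pin now lies in the slot, with the plate at column 318 midway between head (291) and collar (345). I'll slide on.

```bash
python3 -m inch '[[[-0.2,0,0],[0,0,0],1],[[-0.2,0,0],[0,0,0],1],[[-0.2,0,0],[0,0,0],1],[[-0.2,0,0],[0,0,0],1],[[0,0,0],[0,0,0],1]]'
python3 -c "
from station import *;s=get_state();print(s['tcp_pos'],s['contact_force'],s['wrist_torque'])"
```

```text
time: 11.78
tcp_pos: [530.2, 151.5, 203.3]
orientation: [0.482, -0.482, 0.517, -0.517]
contact_force: [0.4, 0.7, -2.5]
grip_width: 19.3
[530.21095022 151.54636927 203.28856618] [ 0.36597661  0.67028956 -2.48804128] [0.01627073 0.0180559  0.02178179]
```

```bash
python3 -m inch '[[[-0.2,0,0],[0,0,0],1],[[-0.2,0,0],[0,0,0],1],[[-0.2,0,0],[0,0,0],1],[[-0.2,0,0],[0,0,0],1],[[0,0,0],[0,0,0],1]]'
python3 -c "
from station import *;s=get_state();print(s['tcp_pos'],s['contact_force'],s['wrist_torque'])"
```

```text
time: 12.2
tcp_pos: [530.8, 159.5, 203.3]
orientation: [0.482, -0.482, 0.517, -0.517]
contact_force: [-0.8, -0.0, -2.5]
grip_width: 19.4
[530.75698255 159.48399906 203.27386502] [-0.782664   -0.02102906 -2.45398271] [-0.01397772 -0.00989132  0.00971328]
```

```bash
python3 -m inch '[[[-0.2,0,0],[0,0,0],1],[[-0.2,0,0],[0,0,0],1],[[0,0,0],[0,0,0],1]]'
python3 -c "
from station import *;s=get_state();print(s['tcp_pos'],s['contact_force'],s['wrist_torque'])"
```

```text
time: 12.45
tcp_pos: [531.0, 163.4, 203.3]
orientation: [0.482, -0.482, 0.517, -0.517]
contact_force: [-0.3, 0.2, -1.9]
grip_width: 19.5
[531.0362664  163.44167238 203.27227066] [-0.26501635  0.18474462 -1.93361954] [-0.01215995  0.02291781 -0.01153067]
```

Pin is estimated at gauge y of about 6. From here I'll feel for the end wall in 1 mm steps.

```bash
python3 -m inch '[[[-0.1,0,0],[0,0,0],1],[[-0.1,0,0],[0,0,0],1],[[-0.1,0,0],[0,0,0],1],[[0,0,0],[0,0,0],1]]'
python3 -c "
from station import *;s=get_state();print(s['tcp_pos'],s['contact_force'],s['wrist_torque'])"
```

```text
time: 12.78
tcp_pos: [531.3, 166.3, 203.3]
orientation: [0.482, -0.482, 0.517, -0.517]
contact_force: [0.7, 0.0, -2.1]
grip_width: 19.7
[531.2527137  166.2521033  203.28300567] [ 0.70122118  0.0374036  -2.11620677] [-0.01680958 -0.0021743   0.03574994]
```

```bash
python3 -m inch '[[[-0.1,0,0],[0,0,0],1],[[0,0,0],[0,0,0],1]]'
python3 -c "
from station import *;s=get_state();print(s['tcp_pos'],s['contact_force'],s['wrist_torque'])"
```

```text
time: 12.95
tcp_pos: [531.3, 167.2, 203.3]
orientation: [0.482, -0.482, 0.517, -0.517]
contact_force: [-0.3, -0.0, -2.4]
grip_width: 19.4
[531.2890361  167.19377334 203.27134434] [-0.30019403 -0.02002014 -2.40448707] [-0.00691815 -0.01393876  0.04680215]
```

```bash
python3 -m inch '[[[-0.1,0,0],[0,0,0],1],[[0,0,0],[0,0,0],1]]'
python3 -c "
from station import *;s=get_state();print(s['tcp_pos'],s['contact_force'],s['wrist_torque'])"
```

```text
time: 13.12
tcp_pos: [531.4, 168.2, 203.3]
orientation: [0.482, -0.482, 0.517, -0.517]
contact_force: [-0.2, -1.5, -1.3]
grip_width: 19.5
[531.37146054 168.19894599 203.28061574] [-0.2409517  -1.50896545 -1.29494333] [ 0.06091904 -0.01403451 -0.0235973 ]
```

```bash
python3 -m inch '[[[-0.05,0,0],[0,0,0],1],[[0,0,0],[0,0,0],1]]'
python3 -c "
from station import *;s=get_state();print(s['tcp_pos'],s['contact_force'],s['wrist_torque'])"
```

```text
time: 13.28
tcp_pos: [531.4, 168.6, 203.3]
orientation: [-0.482, 0.482, -0.517, 0.517]
contact_force: [-0.2, 0.2, -1.2]
grip_width: 19.2
[531.43058004 168.64933528 203.28419985] [-0.21737126  0.20212329 -1.19885307] [ 0.02224213  0.01292751 -0.00593958]
```

```bash
python3 -m inch '[[[-0.07,0,0],[0,0,0],1],[[0,0,0],[0,0,0],1]]'
python3 -c "
from station import *;s=get_state();print(s['tcp_pos'],s['contact_force'],s['wrist_torque'])"
```

```text
time: 13.45
tcp_pos: [531.5, 169.4, 203.3]
orientation: [0.482, -0.482, 0.517, -0.517]
contact_force: [-0.0, 0.2, -1.8]
grip_width: 19.5
[531.46444163 169.35774802 203.2870809 ] [-0.01193203  0.24438756 -1.80582908] [ 0.01660496 -0.00112771  0.01831603]
```

```bash
python3 -m inch '[[[-0.07,0,0],[0,0,0],1],[[0,0,0],[0,0,0],1]]'
python3 -c "
from station import *;s=get_state();print(s['tcp_pos'],s['contact_force'],s['wrist_torque'])"
```

```text
time: 13.62
tcp_pos: [531.5, 170.1, 203.3]
orientation: [0.482, -0.482, 0.517, -0.517]
contact_force: [0.6, 0.9, -1.8]
grip_width: 19.8
[531.48986278 170.08805979 203.29630923] [ 0.61681149  0.91452398 -1.83480255] [0.04549133 0.00865603 0.02728541]
```

```bash
python3 -m inch '[[[-0.07,0,0],[0,0,0],1],[[0,0,0],[0,0,0],1]]'
python3 -c "
from station import *;s=get_state();print(s['tcp_pos'],s['contact_force'],s['wrist_torque'])"
```

```text
time: 13.78
tcp_pos: [531.5, 170.8, 203.3]
orientation: [0.482, -0.482, 0.517, -0.517]
contact_force: [0.1, 0.7, -1.9]
grip_width: 19.4
[531.54133491 170.79312052 203.28828819] [ 0.13682385  0.67344051 -1.90408099] [ 0.00599135 -0.02082585 -0.03877267]
```

Nothing yet. I'll keep on gently.

```bash
python3 -m inch '[[[-0.07,0,0],[0,0,0],1],[[0,0,0],[0,0,0],1]]'
python3 -c "
from station import *;s=get_state();print(s['tcp_pos'],s['contact_force'],s['wrist_torque'])"
```

```text
time: 13.95
tcp_pos: [531.6, 171.5, 203.3]
orientation: [0.482, -0.482, 0.517, -0.517]
contact_force: [-0.2, 0.6, -2.6]
grip_width: 19.2
[531.596089   171.469094   203.26821469] [-0.21339799  0.6133142  -2.62249074] [ 0.03426273 -0.02967745 -0.01354677]
```

```bash
python3 -m inch '[[[-0.07,0,0],[0,0,0],1],[[0,0,0],[0,0,0],1]]'
python3 - <<'E'
from h import *
s=get_state();print(s['tcp_pos'],s['contact_force'],s['wrist_torque'])
im=read_camera("wrist");cv2.imwrite("pics/w7.png",im[:,:,::-1])
im=read_camera("side");cv2.imwrite("pics/d7.png",cv2.resize(im[170:250,260:350],None,fx=6,fy=6,interpolation=cv2.INTER_CUBIC)[:,:,::-1])
E
```

```text
time: 14.12
tcp_pos: [531.6, 172.2, 203.3]
orientation: [0.482, -0.482, 0.517, -0.517]
contact_force: [0.4, -0.2, -3.2]
grip_width: 19.5
[531.64484407 172.21472198 203.29255778] [ 0.43711267 -0.22068597 -3.15283867] [-0.01809595  0.00977983  0.02079535]
```

View pics/w7.png

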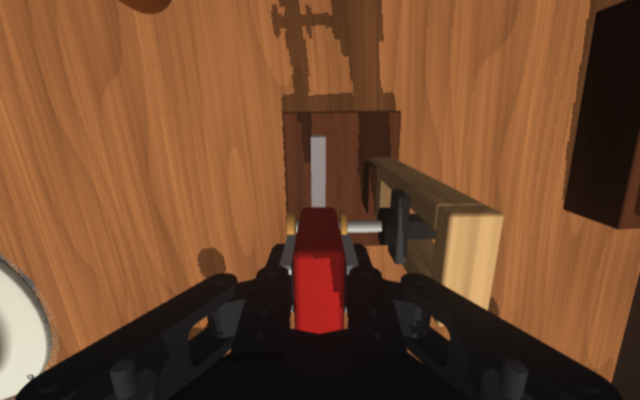

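View pics/d7.png

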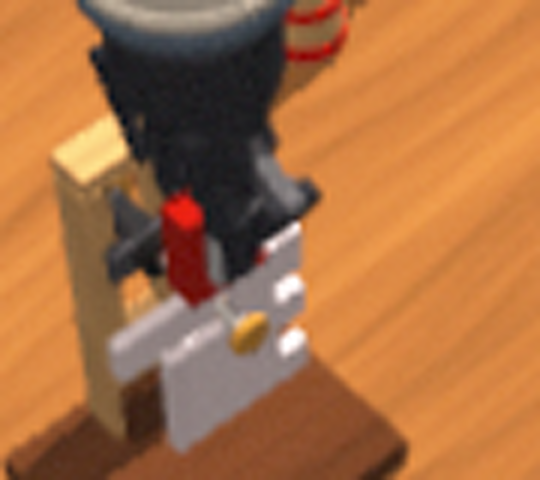

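Run:
```python
from h import *
im=cv2.imread("pics/w7.png")
cv2.imwrite("pics/w7c.png",cv2.resize(im[195:260,275:400],None,fx=6,fy=6,interpolation=cv2.INTER_CUBIC))
s=get_state()
for v in (225.5,226.5,227.5): print(v,onz("wrist",362,v,160),onz("wrist",318,v,160))
L=onz("wrist",318,136.5,s["tcp_pos"][2]-118.7+105);print(L-s["tcp_pos"])
```

```text
225.5 [560.44333697 169.45898938 160.        ] [530.21197777 171.56463531 160.        ]
226.5 [560.42207316 168.72490125 160.        ] [530.16064383 170.83264449 160.        ]
227.5 [560.40076701 167.98935131 160.        ] [530.10920767 170.09919603 160.        ]
[  2.93899109  60.81722452 -13.7       ]
```

View pics/w7c.png

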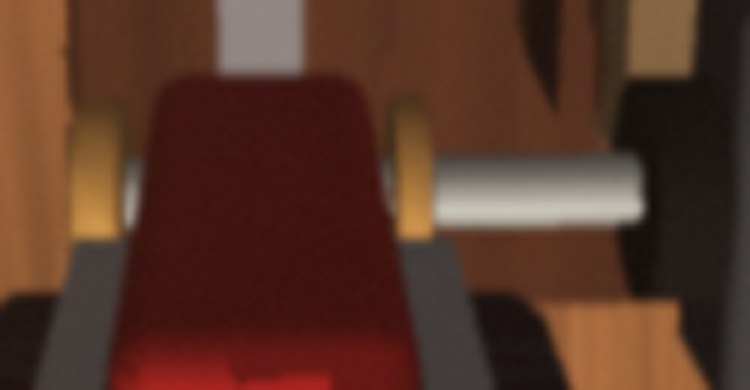

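Vision puts the pin at y 171 and the gauge at about 173, so the end wall must be near. A few more small steps should find it.

```bash
python3 -m inch '[[[-0.07,0,0],[0,0,0],1],[[0,0,0],[0,0,0],1]]'
python3 -c "
from station import *;s=get_state();print(s['tcp_pos'],s['contact_force'],s['wrist_torque'])"
```

```text
time: 14.38
tcp_pos: [531.7, 172.8, 203.3]
orientation: [-0.482, 0.482, -0.517, 0.517]
contact_force: [-0.5, -1.2, -3.2]
grip_width: 19.0
[531.65795763 172.8061183  203.26091254] [-0.491221   -1.15568484 -3.15779095] [-0.09954879  0.02986893 -0.00370129]
```

```bash
python3 -m inch '[[[-0.07,0,0],[0,0,0],1],[[0,0,0],[0,0,0],1]]'
python3 -c "
from station import *;s=get_state();print(s['tcp_pos'],s['contact_force'],s['wrist_torque'])"
```

```text
time: 14.55
tcp_pos: [531.7, 173.4, 203.3]
orientation: [-0.482, 0.482, -0.517, 0.517]
contact_force: [-1.0, -1.3, -2.4]
grip_width: 19.4
[531.70195267 173.42786373 203.27508015] [-1.04775545 -1.30522117 -2.3765502 ] [-0.37503471  0.02275168  0.02034157]
```

The end wall is felt: wrist torque jumped to -0.37 N m and Fy to -1.3 N, with onset at TCP y of about 172.7. I'll back off 2.5 mm so the pin is under the pocket's middle, then let the gauge down.

```bash
python3 -m inch '[[[0.15,0,0],[0,0,0],1],[[0.1,0,0],[0,0,0],1],[[0,0,0],[0,0,0],1],[[0,0.15,0],[0,0,0],1],[[0,0.15,0],[0,0,0],1],[[0,0.1,0],[0,0,0],1],[[0,0,0],[0,0,0],1]]'
python3 -c "
from station import *;s=get_state();print(s['tcp_pos'],s['contact_force'],s['wrist_torque'])"
```

```text
time: 15.13
tcp_pos: [531.4, 171.0, 199.0]
orientation: [0.482, -0.482, 0.517, -0.517]
contact_force: [0.7, -0.2, -1.8]
grip_width: 19.3
[531.39575637 170.98382017 198.95610871] [ 0.72873045 -0.20758015 -1.78061235] [ 0.01859959  0.00156597 -0.0162117 ]
```

```bash
python3 -m inch '[[[0,0.15,0],[0,0,0],1],[[0,0.15,0],[0,0,0],1],[[0,0.1,0],[0,0,0],1],[[0,0,0],[0,0,0],1]]'
python3 -c "
from station import *;s=get_state();print(s['tcp_pos'],s['contact_force'],s['wrist_torque'])"
```

```text
time: 15.47
tcp_pos: [531.4, 171.0, 195.0]
orientation: [0.482, -0.482, 0.517, -0.517]
contact_force: [0.5, -1.1, -2.3]
grip_width: 19.6
[531.43666715 170.97699182 194.99931275] [ 0.47912463 -1.11993332 -2.30678187] [ 0.0140636   0.00218368 -0.02008995]
```

```bash
python3 -m inch '[[[0,0.1,0],[0,0,0],1],[[0,0.1,0],[0,0,0],1],[[0,0.1,0],[0,0,0],1],[[0,0,0],[0,0,0],1]]'
python3 -c "
from station import *;s=get_state();print(s['tcp_pos'],s['contact_force'],s['wrist_torque'])"
```

```text
time: 15.8
tcp_pos: [531.5, 171.0, 192.1]
orientation: [0.482, -0.482, 0.517, -0.517]
contact_force: [0.5, 0.2, -1.9]
grip_width: 19.5
[531.48539176 170.96555451 192.07487444] [ 0.50805344  0.21507599 -1.85861491] [0.03574556 0.01601222 0.02084487]
```

It entered the pocket without touching. Next I'll feel for the roof, expected at about TCP z 189.8.

```bash
python3 -m inch '[[[0,0.1,0],[0,0,0],1],[[0,0.1,0],[0,0,0],1],[[0,0,0],[0,0,0],1]]'
python3 -c "
from station import *;s=get_state();print(s['tcp_pos'],s['contact_force'],s['wrist_torque'])"
```

```text
time: 16.05
tcp_pos: [531.6, 171.0, 190.1]
orientation: [-0.482, 0.482, -0.517, 0.517]
contact_force: [1.4, 0.4, -0.6]
grip_width: 19.4
[531.56634169 170.98925055 190.13146306] [ 1.35350571  0.44985073 -0.60378166] [-0.02059371 -0.02812247  0.01450406]
```

```bash
python3 -m inch '[[[0,0.05,0],[0,0,0],1],[[0,0,0],[0,0,0],1]]'
python3 -c "
from station import *;s=get_state();print(s['tcp_pos'],s['contact_force'],s['wrist_torque'])"
```

```text
time: 16.22
tcp_pos: [531.6, 171.0, 189.8]
orientation: [-0.482, 0.482, -0.517, 0.517]
contact_force: [-0.8, 0.2, 0.1]
grip_width: 19.4
[531.58975904 170.99899533 189.78530548] [-0.8193719   0.2103704   0.05153651] [ 0.01270299 -0.00994856  0.03895802]
```

The roof rests on the pin, with the vertical force now about 0 so the pin carries the weight. I'll release gently by opening only part way, since the upright is close.

```bash
python3 -m inch '[[[0,0,0],[0,0,0],0.76],[[0,0,0],[0,0,0],0.74],[[0,0,0],[0,0,0],0.72],[[0,0,0],[0,0,0],0.7],[[0,0,0],[0,0,0],0.68],[[0,0,0],[0,0,0],0.65],[[0,0,0],[0,0,0],0.6],[[0,0,0],[0,0,0],0.55],[[0,0,0],[0,0,0],0.5],[[0,0,0],[0,0,0],0.5],[[0,0,0],[0,0,0],0.5]]'
python3 - <<'E'
from h import *
s=get_state();print(s['tcp_pos'],s['contact_force'],s['wrist_torque'])
im=read_camera("wrist");cv2.imwrite("pics/w8.png",im[:,:,::-1])
im=read_camera("side");cv2.imwrite("pics/d8.png",cv2.resize(im[150:260,260:350],None,fx=5,fy=5,interpolation=cv2.INTER_CUBIC)[:,:,::-1])
E
```

```text
time: 17.13
tcp_pos: [531.6, 171.0, 189.8]
orientation: [-0.482, 0.482, -0.517, 0.517]
contact_force: [-0.0, 0.2, 0.4]
grip_width: 42.5
[531.55581334 170.97959559 189.78840437] [-0.01790912  0.24458708  0.44090271] [-0.02729946  0.0371992   0.00225546]
```

View pics/w8.png

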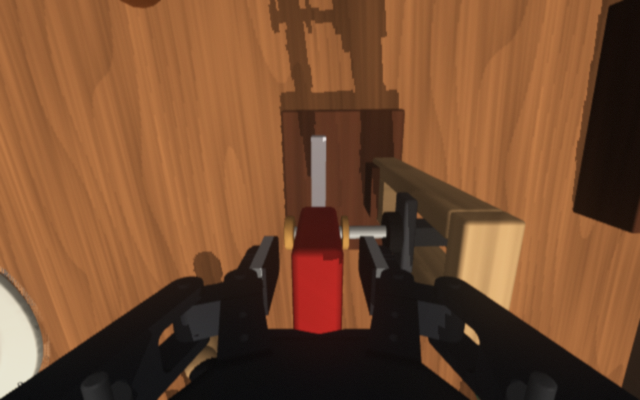

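View pics/d8.png

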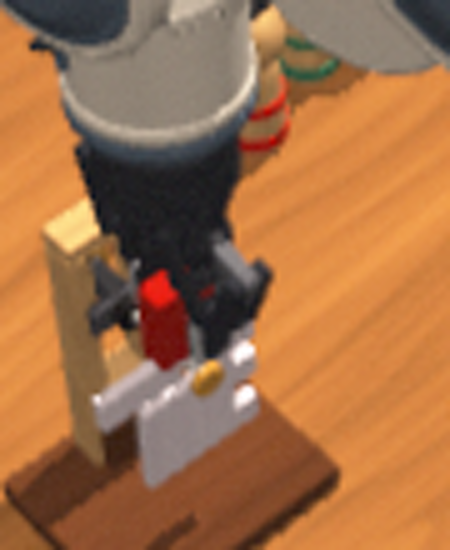

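The gauge hangs free. The grip (columns 294–342) stands clear of both fingers (275 and 365), and the plate is level. I'll withdraw straight up.

```bash
python3 -m inch '[[[0,-0.5,0],[0,0,0],0.5],[[0,-1,0],[0,0,0],0.5],[[0,-1.5,0],[0,0,0],0.5],[[0,-1.5,0],[0,0,0],0.5],[[0,-2,0],[0,0,0],0.5],[[0,-2,0],[0,0,0],0.5],[[0,-2,0],[0,0,0],0.5],[[0,-2,0],[0,0,0],0.5],[[0,-2,0],[0,0,0],0.5],[[0,0,0],[0,0,0],0.5],[[0,0,0],[0,0,0],0.5],[[0,0,0],[0,0,0],0.5]]'
python3 - <<'E'
from h import *
s=get_state();print(s['tcp_pos'],s['contact_force'])
im=read_camera("wrist");cv2.imwrite("pics/w9.png",im[:,:,::-1])
im=read_camera("side");cv2.imwrite("pics/d9.png",cv2.resize(im[150:270,250:350],None,fx=5,fy=5,interpolation=cv2.INTER_CUBIC)[:,:,::-1])
im=read_camera("scene");cv2.imwrite("pics/s9.png",im[:,:,::-1])
for i in range(12): im2=read_camera("wrist")
a=cv2.imread("pics/w9.png").astype(int); print("motion diff",np.abs(a-im2[:,:,::-1])[60:300,250:420].max(), np.abs(a-im2[:,:,::-1])[60:300,250:420].mean())
E
```

```text
time: 18.23
tcp_pos: [531.3, 170.9, 334.8]
orientation: [0.482, -0.482, 0.517, -0.517]
contact_force: [-0.5, 0.2, -0.4]
grip_width: 42.7
[531.2915921  170.92934262 334.82735708] [-0.46025543  0.22784544 -0.38924833]
motion diff 40 1.0339624183006535
```

View pics/w9.png

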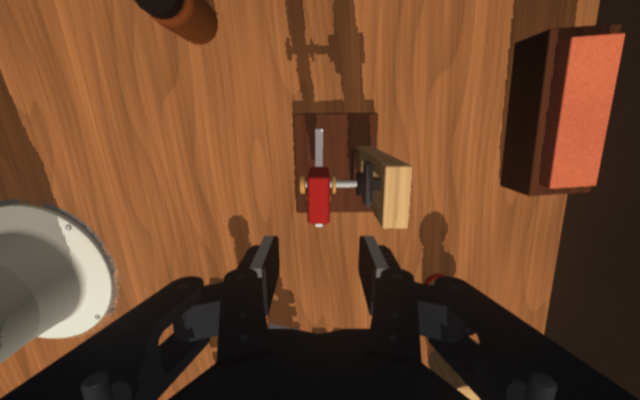

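View pics/d9.png

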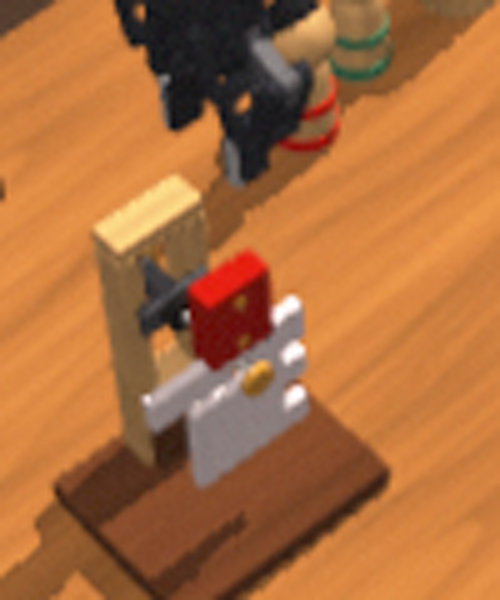

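View pics/s9.png

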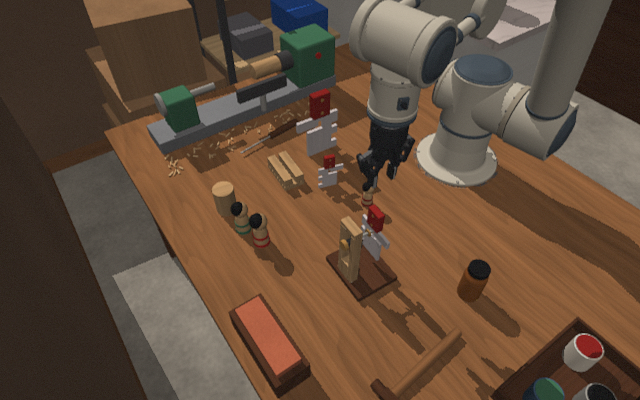

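The gauge hangs between head and collar, and nothing else has moved. Last, I'll check tilt and stillness by numbers.

Run:
```python
from h import *
np.set_printoptions(precision=1,suppress=True)
def red(im):
    hsv=cv2.cvtColor(im,cv2.COLOR_RGB2HSV)
    m=(((hsv[...,0]<6)|(hsv[...,0]>174))&(hsv[...,1]>170)&(hsv[...,2]>110)).astype(np.uint8)
    k=np.zeros_like(m);k[150:240,295:345]=m[150:240,295:345];return k
for i in range(4):
    im=read_camera("wrist"); k=red(im); ys,xs=np.nonzero(k); print(xs.mean(),ys.mean(),xs.min(),xs.max(),ys.min(),ys.max())
    for j in range(4): read_camera("side")
r=(xs.min(),xs.max()+1,ys.min(),ys.max()+1)
# top face: z~236; lip top z 176
c=onz("wrist",(r[0]+r[1])/2-.5,(r[3])-.5,236); print("grip back top edge",c)
t=onz("wrist",318.5,128.5,176); b=onz("wrist",318.5,227,176); print("lip end",t,"back edge",b,"len",np.linalg.norm(t-b))
cv2.imwrite("pics/wac.png",cv2.resize(im[115:240,285:420],None,fx=4.5,fy=4.5,interpolation=cv2.INTER_CUBIC)[:,:,::-1])
print(get_state()["time"])
```

```text
317.9957894736842 200.2178947368421 308 328 178 223
318.0 200.19388830347734 308 328 178 223
318.0 200.19388830347734 308 328 178 223
317.9957894736842 200.2178947368421 308 328 178 223
grip back top edge [528.7 151.5 236. ]
lip end [534.8 231.9 176. ] back edge [527.3 125.3 176. ] len 106.92158551248373
19.9833
```

View pics/wac.png

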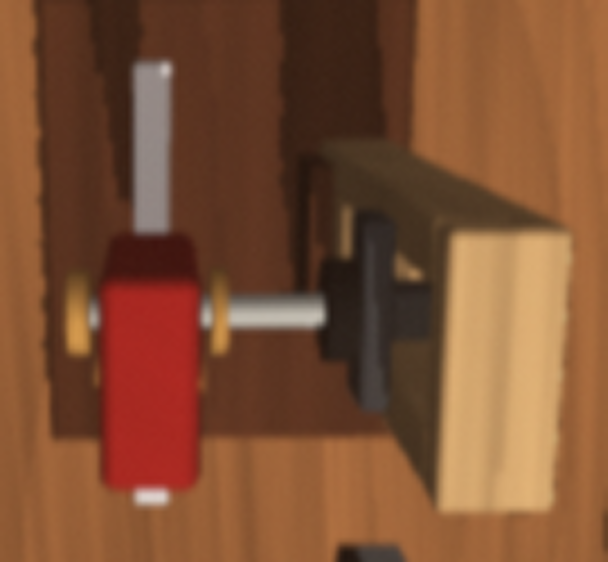

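Checks: the gauge is still to 0.03 px over about 0.8 s. The plate length reads 106.9 mm (106 given) and its yaw is -4°, the same as the rack. The pocket is at y of about 171.6 against the pin at 171, and tilt is about 0.03 rad. I'll hand it in.

```bash
python3 -c "
from station import *
print(finish_job())"
```

```text
the job is handed in; nothing more can be done
None
```

The middle-sized notch gauge now hangs on the rack pin, and I handed the job in at about 20 s of the 48 s allowed; no verdict is reported.

**What I did:** I lifted the gauge out of its block by the red grip and lowered its upper lip until it touched the pin. The touch came at TCP z of about 201.8 mm, which puts the pin axis at about 160 mm. I slid the slot on until the end wall touched, backed off 2.5 mm to centre the pocket, lowered it onto the pin, opened the fingers part way and withdrew straight up.

**Forces:** The highest forces I read on the pin were about 3.5 N at the lip and an estimated 2–3 N at the end wall. I only read forces at the end of each move, so brief peaks in between were not seen.

**Last checks:**
- **Position:** the gauge hangs between collar and head, with the pocket within about 1 mm of the pin's vertical plane.
- **Attitude:** its yaw matches the rack's, and its tilt is about 0.03 rad.
- **Stillness:** it showed no visible motion over about 0.8 s.
- **Surroundings:** the robot is clear of it, and in the last scene picture the other things look undisturbed.

**Disagreements:**
- **Grip and plate:** the two differed by about 2 mm in y, which is where the tilt figure comes from.
- **Motion check:** an earlier frame comparison showed a pixel difference of up to 40 (mean 1). The follow-up tracking of the grip showed no movement, so I put it down to image noise.

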